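Seat the drive sleeve on the centrifuge spindle

ROBOT

A 6-joint arm with a two-finger parallel gripper is mounted at the origin on the work surface. World frame = base frame: x ahead of the robot, y to its left, z up, the work surface at z = 0. Lengths are in m, angles in rad, forces in N, time in s.
With the tool pointing down it reaches from about 0.425 to 0.95 m from the base axis. Payload 3.5 kg.
Tool frame: the origin (TCP) lies midway between the tips of the shut fingers; the grasp point (between the pads) lies 19 mm behind it; z points along the fingers, y is the line along which they close (so a half turn about z gives the same grasp; the last joint's range is limited). The gripper opens to 85 mm and grips with 20 to 120 N. Pads are 22 mm wide; open, the fingers measure 114 mm over their backs; the gripper's body (76 mm by 85 mm) begins 54 mm behind the grasp point. The pads swing forward as they close: fully open they stand 13 mm farther back than shut.
Start: joints at [0.987, 0.286, 1.577, -0, 1.279, -0.15], TCP at [0.284, 0.612, 0.231] pointing down, gripper open.
Joint ranges: [-2.77, 2.77], [-0.9, 2.22], [0.21, 2.48], [-1.53, 4.67], [0.24, 2.81], [-2.84, 2.84]. Speed limits (rad/s): [2.79, 2.79, 3.14, 3.14, 3.14, 3.14].

INTERFACE

Orientations are given as a unit quaternion [x, y, z, w].
In Python, from plant import ctrl gives the robot as it stands.
- The arm moves only by the tool move_arm, never from a script. Its argument "plan" is a list of rows, each an object of numbers: "x", "y", "z": the shift along the tool's x, y, z in m; "yaw": the turn about the tool's z in rad; "fingers": the closure, from 0 (fully open) to 1 (shut). In form: [{"x": .., "y": .., "z": .., "yaw": .., "fingers": ..}, ...]. A call has 1 to 5 rows; each row is the pose to reach, as a shift and turn from the pose commanded when the call began, along the tool's axes at that moment; what a row does not reach only later rows make up. A row lasts 1/10 s, in which the tool goes at most 50 mm and 8.59 degrees, less where a joint would pass 70% of its speed; a pose out of reach is approached as far as the arm can. A call with a gripper value outside its range is refused whole. The fingers move at their own pace and stop on an object; "force" is the grip in N (left out, the last holds). Time passes only in rows, so rows that repeat a pose let the fingers close. It gives the time, the measured TCP pose, the force, the opening and the grip force at its end, in the units of the state.
- ctrl.get_state(): the state, without advancing time (a new reading comes with each control period).
- ctrl.read_camera(name): name is "scene" or "top"; returns the picture (384x512x3 uint8, red, green, blue); there is no depth.
- ctrl.camera_model(name): a dict with "intrinsics" (3x3 intrinsics, pixels), "cam_to_world" (4x4, takes a point from camera to world coordinates). Camera axes: x right, y up, looking along -z (the intrinsics and any distortion apply to the point x, -y, -z); pixel columns grow to the right and rows downward; lengths in m; the calibration is good to about 2 mm. A picture is of the moment at which its call begins. camera_model takes no time and is no camera call.
- ctrl.sign_off(): hands the job in; it is judged then, once.
The state is a dict: "time": time; "qpos": joint angles; "dq": joint speeds; "joint_efforts": joint torques, N m; "eef_pos": TCP position; "tcp_rot": TCP orientation; "contact_force": force on the tool from outside, world axes, zero at the start; "wrist_torque": the same for the moment, N m; "opening": opening from 0.0 (shut) to 1.0 (fully open); "finger_force": force on a finger pad.
Only numpy, scipy, OpenCV 4.12 (cv2) and the standard library are available. Lean on these libraries where they do the work, as an engineer would, in place of code of your own. Each camera call takes 0.05 s, during which the arm holds its last target. There are 200 camera calls.

TASK

Put the brass drive sleeve, notched end down, over the upright spindle of the small bench centrifuge and slide it down until it sits fully home on the black shoulder, with its notches engaged over the spindle's cross-pin: turn the sleeve gently to find where it goes home. Do not force it or let it drop, leave the other things where they are, and let go of the sleeve when it is home.

Things in the scene. Friction and masses are not known exactly. Their poses are not given: they have to be found in the camera images.
- sleeve: The loose brass drive sleeve: an upright tube, 40 mm outside diameter, 20 mm through bore, 40 mm tall, about 0.22 kg, standing on its notched end. Origin: on its axis at the lower face; z up. Four notches, 10 mm wide and 10 mm deep, cut through the wall of the lower end along its own +x, +y, -x, -y (it fits the cross-pin every quarter turn). Grip it above or across the notches.
- centrifuge: The fixed bench centrifuge, lid and rotor taken off: white housing 200 mm (its x) by 170 mm (its y), 61 mm high, with a blue disc and a raised black boss (60 mm diameter) on top. Origin: at table height under the spindle axis; its blue control panel is on the -x face.
- shoulder (a point): Centre of the black boss's flat top (the shoulder), on the spindle axis, 75 mm above the table, z up. On it lies the steel cross-pin, through the axis: 34 mm long, 6 mm wide, 8 mm high. A sleeve not aligned with the pin stops on it, 8 mm above home. The pin can point any way, and this point's axes do not tell which.
- oil_bottle: Bystander: small amber bottle with a white cap, 36 mm diameter, 75 mm tall, standing loose. Origin at the centre of its underside.
- slide_box: Bystander: loose blue slide box 85 x 60 x 34 mm. Origin at the centre of its underside.
- rotor: Bystander: the loose grey rotor, a disc 92 mm in diameter and 30 mm high with eight dark holes, lying on the table. Origin at the centre of its underside.
- spindle_top (a point): Centre of the top of the upright steel spindle, 44 mm above the shoulder. The spindle is 18 mm in diameter, its top edge chamfered (13 mm across at the very top, full width 3.5 mm lower). A brake holds it against turning, up to 0.3 N m.
There are look-alikes about, which are no part of the job. Several things have the shape of the sleeve; the one meant has the colours described above.

How it is judged:
At the end, for the whole second after the job is handed in: The sleeve stands upright (within 0.08 rad), released and at rest around the spindle, its lower face on the shoulder within 3 mm of height (so the notches are over the cross-pin) and within 3 mm of the spindle axis; the oil bottle, slide box and rotor are within 30 mm of where they were (horizontal distance between sleeve and shoulder below 0.003 m and z of sleeve in the frame of shoulder between -0.003 and 0.003 m and angle between sleeve's own z axis and vertical below 0.08 rad and linear speed of sleeve below 0.02 m/s and distance of each of oil_bottle, slide_box, rotor from where it was at the start of the episode below 0.03 m); the robot touches nothing.
It fails at once if the sleeve is forced: pressed on the centrifuge with more than 80 N, all contact forces added (contact force between sleeve and centrifuge above 80 N).
It fails at once if the sleeve is let drop: it moves faster than 0.6 m/s out of the fingers (linear speed of sleeve above 0.6 m/s and contact force between the fingers and sleeve below 0.1 N).
It fails at once if the oil bottle is moved by more than 30 mm (distance of oil_bottle from where it was at the start of the episode above 0.03 m).
It fails at once if the slide box is moved by more than 30 mm (distance of slide_box from where it was at the start of the episode above 0.03 m).
It fails at once if the rotor is moved by more than 30 mm (distance of rotor from where it was at the start of the episode above 0.03 m).
It also fails if it takes over 51 s, if anything falls off the work surface, if the arm or the gripper's body presses on something with over 40 N, if the wrist force passes 120 N, or if a joint passes its speed limit or range.

## Working session

There is one attempt and no reset: what is moved stays moved. The work goes in short steps, Python scripts to look and compute and a tool call to move; the robot and the scene stay as the last step left them, time stands still between calls to the robot, and variables do not carry over. Pictures are saved under pics/ and viewed, at most 10 in all, crops included, and the job is handed in when it is done.

Besides the shell and the picture viewer there is one more tool, called after "Request:" as a command line: name --argument value ..., lists and objects as JSON in quotes. move_arm: Moves the arm, as the interface text tells. Its arguments: {"type":"object","properties":{"plan":{"type":"array"},"force":{"type":"number"}},"required":["plan"]}

```bash
ls; mkdir -p pics; python3 - <<'E'
from plant import ctrl
import cv2
for n in("scene","top"):
    im=ctrl.read_camera(n); cv2.imwrite(f"pics/{n}0.png",cv2.cvtColor(im,cv2.COLOR_RGB2BGR))
    m=ctrl.camera_model(n); print(n,m)
print(ctrl.get_state())
E
```

```text
pics
scene {'intrinsics': array([[435.46639564,   0.        , 255.6688048 ],
       [  0.        , 435.46639564, 192.13576127],
       [  0.        ,   0.        ,   1.        ]]), 'cam_to_world': array([[ 0.4381403 , -0.76691114,  0.46891405,  1.02535664],
       [ 0.89888192,  0.37765855, -0.22222804, -0.27334008],
       [-0.00666024,  0.51886542,  0.85482999,  0.97642454],
       [ 0.        ,  0.        ,  0.        ,  1.        ]])}
top {'intrinsics': array([[393.47525985,   0.        , 255.94422488],
       [  0.        , 393.47525985, 187.51472171],
       [  0.        ,   0.        ,   1.        ]]), 'cam_to_world': array([[-0.08776992,  0.97470312, -0.20554872,  0.30571033],
       [-0.99613941, -0.08622189,  0.01649408, -0.02802687],
       [-0.00164597,  0.20620287,  0.97850788,  1.20573283],
       [ 0.        ,  0.        ,  0.        ,  1.        ]])}
{'time': 0.1, 'qpos': array([ 9.87000054e-01,  2.87069243e-01,  1.57802879e+00,  5.23605877e-06,
        1.27858823e+00, -1.49971964e-01]), 'dq': array([ 0.00090938, -0.00183018, -0.00534259, -0.0030123 ,  0.00139729,
       -0.00056254]), 'joint_efforts': array([ 5.69580770e-04, -4.07294941e+01, -2.93701226e+01, -1.21079497e-04,
        3.41820909e-03, -1.20212610e-05]), 'eef_pos': array([0.28335858, 0.61199511, 0.2300917 ]), 'tcp_rot': array([ 2.15215788e-01,  9.76565957e-01, -9.76238970e-04, -3.77836837e-04]), 'contact_force': array([-0.09491487,  0.23131834, -0.52097796]), 'wrist_torque': array([-0.01693826, -0.01871147,  0.0238168 ]), 'finger_force': 0.0, 'opening': 1.0027788795308155}
```

View pics/scene0.png

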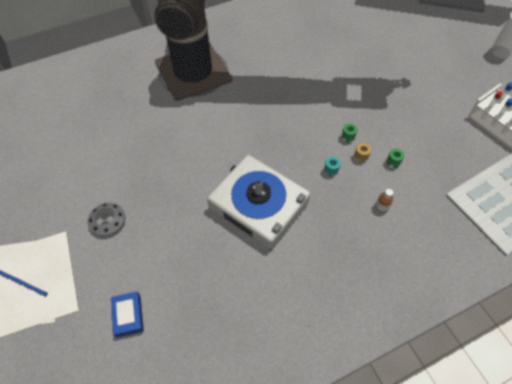

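View pics/top0.png

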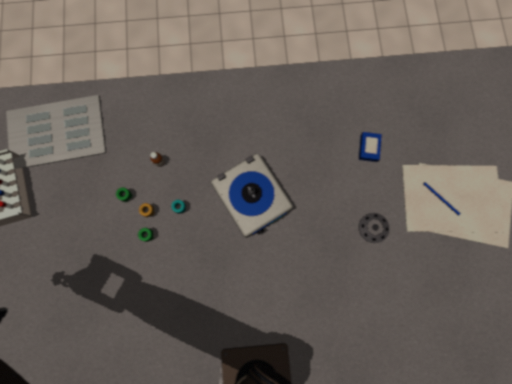

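The scene view shows the brass sleeve at (363,151), between look-alikes (two green, one teal), with the spindle at (259,189). In the top view the sleeve is at (146,210) and the boss at (252,193). Next I'll measure these.

```bash
cat > h.py <<'E'
from plant import ctrl
import cv2, numpy as np
def ray(n,u,v):
    m=ctrl.camera_model(n); K=m["intrinsics"];T=m["cam_to_world"]
    d=T[:3,:3]@np.array([(u-K[0,2])/K[0,0],-(v-K[1,2])/K[1,1],-1]); return T[:3,3],d
def plane(n,u,v,z):
    o,d=ray(n,u,v); return o+d*(z-o[2])/d[2]
def proj(n,p):
    m=ctrl.camera_model(n); K=m["intrinsics"];T=m["cam_to_world"]
    c=T[:3,:3].T@(np.array(p)-T[:3,3]); return K[0,2]-K[0,0]*c[0]/c[2],K[1,2]+K[1,1]*c[1]/c[2]
def tri(a,b):
    (o1,d1),(o2,d2)=ray("scene",*a),ray("top",*b)
    d1/=np.linalg.norm(d1);d2/=np.linalg.norm(d2)
    s=np.linalg.lstsq(np.c_[d1,-d2],o2-o1,rcond=None)[0]
    p,q=o1+s[0]*d1,o2+s[1]*d2; return (p+q)/2,np.linalg.norm(p-q)
def blobs(hsv,lo,hi,mina=25):
    m=cv2.inRange(hsv,lo,hi)
    cs,_=cv2.findContours(m,cv2.RETR_EXTERNAL,cv2.CHAIN_APPROX_NONE)
    return [c for c in cs if cv2.contourArea(c)>mina]
E
python3 - <<'E'
from h import *
R={"brass":((12,110,90),(24,255,255)),"green":((50,90,40),(80,255,255)),"teal":((84,100,80),(98,255,255)),"blue":((105,140,60),(125,255,255))}
tiles=[]
for n,c,s in(("scene",(370,150),(259,195)),("top",(146,210),(252,193))):
    im=cv2.imread(f"pics/{n}0.png"); hsv=cv2.cvtColor(im,cv2.COLOR_BGR2HSV)
    for k,(lo,hi) in R.items():
        for b in blobs(hsv,lo,hi):
            x,y,w,h=cv2.boundingRect(b); h_=cv2.convexHull(b);M=cv2.moments(h_)
            u,v=M['m10']/M['m00'],M['m01']/M['m00']
            print(n,k,(x,y,w,h),round(u,1),round(v,1),"z.02",plane(n,u,v,.02).round(4),"z.063",plane(n,u,v,.063).round(4))
    r=[]
    for q,e in((c,40),(s,30)):
        r.append(cv2.resize(im[q[1]-e:q[1]+e,q[0]-e:q[0]+e],(300,300),interpolation=cv2.INTER_CUBIC))
    tiles.append(np.hstack(r))
cv2.imwrite("pics/z.png",np.vstack(tiles))
E
```

```text
scene brass (380, 194, 12, 11) 385.4 199.2 z.02 [0.665  0.2616 0.02  ] z.063 [0.6812 0.2375 0.063 ]
scene brass (357, 144, 13, 17) 362.8 151.2 z.02 [0.5123 0.2938 0.02  ] z.063 [0.5354 0.2683 0.063 ]
scene green (387, 149, 17, 18) 395.0 157.4 z.02 [0.568 0.36  0.02 ] z.063 [0.5886 0.3315 0.063 ]
scene green (343, 124, 14, 18) 349.1 131.7 z.02 [0.4384 0.2969 0.02  ] z.063 [0.4648 0.2713 0.063 ]
scene teal (326, 157, 14, 18) 332.2 164.8 z.02 [0.5142 0.1959 0.02  ] z.063 [0.5372 0.1748 0.063 ]
scene blue (112, 293, 30, 43) 126.3 314.1 z.02 [ 0.6571 -0.4176  0.02  ] z.063 [ 0.6737 -0.4111  0.063 ]
scene blue (0, 272, 46, 23) 22.1 282.7 z.02 [ 0.4825 -0.6108  0.02  ] z.063 [ 0.5069 -0.5956  0.063 ]
scene blue (232, 172, 53, 45) 258.3 194.2 z.02 [ 0.5093 -0.0215  0.02  ] z.063 [ 0.5325 -0.0328  0.063 ]
top brass (139, 203, 13, 14) 144.9 209.1 z.02 [0.5176 0.2949 0.02  ] z.063 [0.5099 0.2831 0.063 ]
top green (138, 228, 14, 13) 144.6 234.1 z.02 [0.4417 0.2979 0.02  ] z.063 [0.4368 0.2861 0.063 ]
top green (116, 188, 14, 13) 122.4 193.6 z.02 [0.5721 0.3623 0.02  ] z.063 [0.5624 0.3482 0.063 ]
top teal (171, 200, 13, 13) 177.2 205.6 z.02 [0.5196 0.1962 0.02  ] z.063 [0.5119 0.1881 0.063 ]
top blue (230, 172, 43, 43) 251.1 193.2 z.02 [ 0.5383 -0.0316  0.02  ] z.063 [ 0.5299 -0.0315  0.063 ]
top blue (361, 133, 20, 27) 370.5 145.7 z.02 [ 0.6571 -0.4191  0.02  ] z.063 [ 0.6443 -0.4049  0.063 ]
```

View pics/z.png

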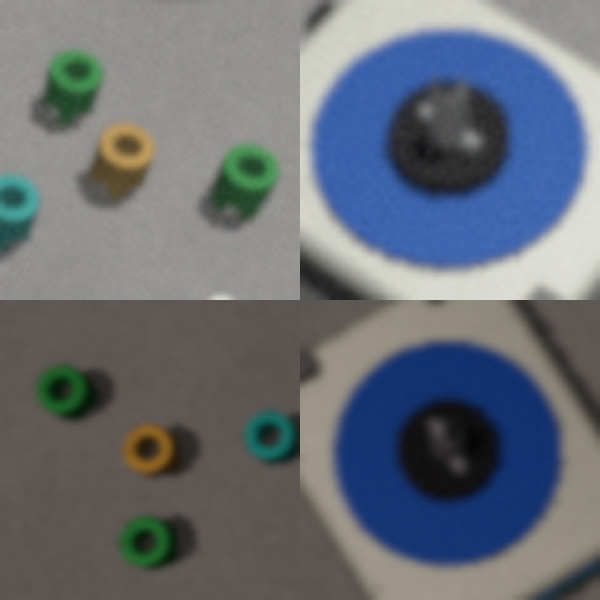

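The crop shows the sleeve's top ring centred at scene ≈(363.9,148.9) and top ≈(146,209.5). The boss and spindle are visible inside the blue disc, but the pin direction is only hinted at. I'll refine the two positions and work out the first move.

```bash
cat >> h.py <<'E'
from scipy.spatial.transform import Rotation as Rt
def shift(target,phi=None):
    s=ctrl.get_state(); R=Rt.from_quat(s["tcp_rot"]).as_matrix()
    y=R[:,1]; cur=np.degrees(np.arctan2(y[1],y[0]))
    print("t",round(s["time"],2),"tcp",s["eef_pos"].round(4),"phi",round(cur,1),"tilt",R[:,2].round(3),"open",round(s["opening"],3),"q6",s["qpos"][5].round(2),"F",s["contact_force"].round(1),"M",s["wrist_torque"].round(2))
    if target is not None: print(" shift",(R.T@(np.array(target)-s["eef_pos"])).round(4), "yaw",None if phi is None else round(np.radians(cur-phi),3))
E
python3 - <<'E'
from h import *
print(tri((363.9,148.9),(146,209.5)), plane("scene",363.9,148.9,.04),plane("top",146,209.5,.04))
for n in("scene","top"):
    im=cv2.imread(f"pics/{n}0.png"); hsv=cv2.cvtColor(im,cv2.COLOR_BGR2HSV)
    # filled blue disc ellipse
    b=max(blobs(hsv,(105,140,60),(125,255,255)),key=lambda c:cv2.contourArea(c) if 200<c[:,0,0].mean()<300 else 0)
    (u,v),ax,_=cv2.fitEllipse(cv2.convexHull(b)); print(n,"disc",u,v,ax,plane(n,u,v,.062))
    # black boss inside disc
    m=cv2.inRange(hsv,(0,0,0),(180,255,255))*0; cv2.drawContours(m,[cv2.convexHull(b)],-1,255,-1)
    k=cv2.bitwise_and(m,cv2.inRange(hsv,(0,0,0),(180,110,255))); k=cv2.erode(k,None)
    M=cv2.moments(k,True); print("boss blob",M['m10']/M['m00'],M['m01']/M['m00'],cv2.boundingRect(k))
    print("proj boss/spindle top", proj(n,(.531,-.032,.075)),proj(n,(.531,-.032,.119)))
shift((.516,.294,.13),-55)
E
```

```text
(array([0.51453206, 0.28963643, 0.03460247]), np.float64(0.004378222384238942)) [0.51796742 0.28869106 0.04      ] [0.51258492 0.28610778 0.04      ]
scene disc 258.2781066894531 194.32945251464844 (45.01433563232422, 52.43927764892578) [ 0.53222413 -0.03264017  0.062     ]
boss blob 258.4327868852459 191.94754098360656 (248, 183, 21, 19)
proj boss/spindle top (np.float64(258.2842121667202), np.float64(191.0826777197391)) (np.float64(258.2554987439203), np.float64(181.281631892177))
top disc 251.1472930908203 193.21139526367188 (43.095245361328125, 43.50094985961914) [ 0.53004324 -0.03164129  0.062     ]
boss blob 251.21428571428572 192.52747252747253 (244, 185, 15, 16)
proj boss/spindle top (np.float64(251.18120019026605), np.float64(192.02944212566433)) (np.float64(250.97073353447266), np.float64(188.9876821522069))
t 0.1 tcp [0.2834 0.612  0.2301] phi 65.1 tilt [-0.001 -0.002 -1.   ] open 1.003 q6 -0.15 F [-0.1  0.2 -0.5] M [-0.02 -0.02  0.02]
 shift [-0.3448 -0.1905  0.1004] yaw 2.097
```

Request:
move_arm --plan '[{"x": -0.04, "y": -0.022, "z": 0.01, "yaw": 0.14}, {"x": -0.08, "y": -0.044, "z": 0.02, "yaw": 0.28}, {"x": -0.12, "y": -0.066, "z": 0.03, "yaw": 0.42}, {"x": -0.16, "y": -0.088, "z": 0.04, "yaw": 0.56}, {"x": -0.2, "y": -0.11, "z": 0.05, "yaw": 0.7}]'

```text
validation failed for argument at $.pl...
```

```bash
python3 -c "
from h import *
shift((.515,.290,.13),-55)"
```

```text
t 0.1 tcp [0.2834 0.612  0.2301] phi 65.1 tilt [-0.001 -0.002 -1.   ] open 1.003 q6 -0.15 F [-0.1  0.2 -0.5] M [-0.02 -0.02  0.02]
 shift [-0.3456 -0.1946  0.1004] yaw 2.097
```

Probably each row needs all its fields, "fingers" included.

Request:
move_arm --plan '[{"x": -0.04, "y": -0.022, "z": 0.01, "yaw": 0.14, "fingers": 0}, {"x": -0.08, "y": -0.044, "z": 0.02, "yaw": 0.28, "fingers": 0}, {"x": -0.12, "y": -0.066, "z": 0.03, "yaw": 0.42, "fingers": 0}, {"x": -0.16, "y": -0.088, "z": 0.04, "yaw": 0.56, "fingers": 0}, {"x": -0.2, "y": -0.11, "z": 0.05, "yaw": 0.7, "fingers": 0}]'

```text
time: 0.6
eef_pos: [0.4194, 0.4269, 0.1804]
tcp_rot: [0.539, 0.842, -0.0, -0.0]
contact_force: [0.5, -0.3, 0.8]
opening: 1.002
finger_force: 0.0
```

```bash
python3 -c "
from h import *
shift((.515,.290,.13),-55)"
```

```text
t 0.6 tcp [0.4194 0.4269 0.1804] phi 24.7 tilt [-0.001 -0.    -1.   ] open 1.002 q6 0.19 F [ 0.5 -0.3  0.8] M [ 0.01  0.02 -0.04]
 shift [-0.1643  0.0296  0.0504] yaw 1.392
```

Request:
move_arm --plan '[{"x": -0.033, "y": 0.006, "z": 0.01, "yaw": 0.14, "fingers": 0}, {"x": -0.066, "y": 0.012, "z": 0.02, "yaw": 0.28, "fingers": 0}, {"x": -0.099, "y": 0.018, "z": 0.03, "yaw": 0.42, "fingers": 0}, {"x": -0.132, "y": 0.024, "z": 0.04, "yaw": 0.56, "fingers": 0}, {"x": -0.164, "y": 0.03, "z": 0.05, "yaw": 0.7, "fingers": 0}]'

```text
time: 1.1
eef_pos: [0.5158, 0.2913, 0.1304]
tcp_rot: [0.796, 0.606, -0.0, -0.0]
contact_force: [0.4, 0.6, -0.5]
opening: 1.003
finger_force: 0.0
```

Request:
move_arm --plan '[{"x": 0, "y": 0, "z": 0, "yaw": 0.14, "fingers": 0}, {"x": 0, "y": 0, "z": 0, "yaw": 0.28, "fingers": 0}, {"x": 0, "y": 0, "z": 0, "yaw": 0.42, "fingers": 0}, {"x": 0, "y": 0, "z": 0, "yaw": 0.56, "fingers": 0}, {"x": 0, "y": 0, "z": 0, "yaw": 0.69, "fingers": 0}]'

```text
time: 1.6
eef_pos: [0.5151, 0.2925, 0.1307]
tcp_rot: [0.954, 0.301, -0.001, 0.0]
contact_force: [-0.0, 0.6, -0.5]
opening: 0.999
finger_force: 0.0
```

```bash
python3 -c "
from h import *
shift((.515,.290,.008),-55)
for n,c in(('scene',(363,140)),('top',(146,205))):
    im=cv2.cvtColor(ctrl.read_camera(n),cv2.COLOR_RGB2BGR);cv2.imwrite('pics/%s1.png'%n,im)
a,b=[cv2.resize(cv2.imread('pics/%s1.png'%n)[c[1]-50:c[1]+50,c[0]-50:c[0]+50],(400,400),interpolation=cv2.INTER_CUBIC) for n,c in(('scene',(363,140)),('top',(146,205)))]
cv2.imwrite('pics/c1.png',np.hstack([a,b]))
"
```

```text
t 1.6 tcp [0.5151 0.2925 0.1307] phi -54.9 tilt [-0.001 -0.    -1.   ] open 0.999 q6 1.3 F [-0.   0.6 -0.5] M [-0.01  0.01  0.01]
 shift [-0.0014  0.002   0.1227] yaw 0.001
```

View pics/c1.png

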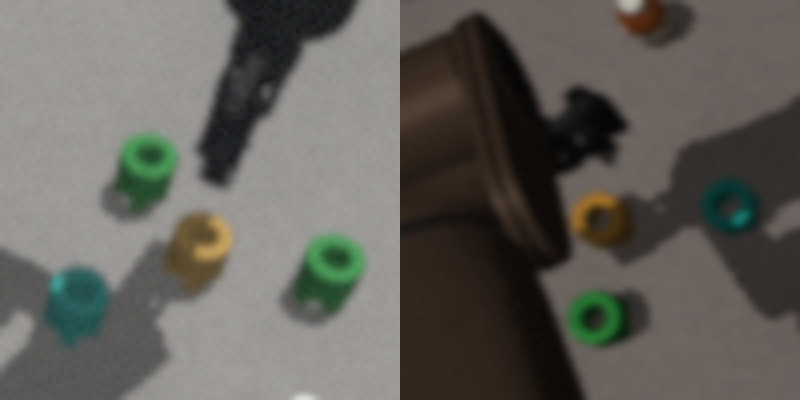

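The picture shows the gripper above the sleeve, with the near finger tip at scene (367,135), the sleeve clear and the closing line free of neighbours. Now I'll go down and grip gently.

Request:
move_arm --plan '[{"x": 0, "y": 0.002, "z": 0.035, "yaw": 0, "fingers": 0}, {"x": 0, "y": 0.002, "z": 0.07, "yaw": 0, "fingers": 0}, {"x": 0, "y": 0.002, "z": 0.1, "yaw": 0, "fingers": 0}, {"x": 0, "y": 0.002, "z": 0.115, "yaw": 0, "fingers": 0}, {"x": 0, "y": 0.002, "z": 0.121, "yaw": 0, "fingers": 0}]' --force 30

```text
time: 2.2
eef_pos: [0.5154, 0.2906, 0.0083]
tcp_rot: [0.952, 0.305, -0.002, 0.0]
contact_force: [-0.1, 0.5, 0.5]
opening: 1.0
finger_force: 0.0
```

Request:
move_arm --plan '[{"x": 0, "y": 0, "z": 0, "yaw": 0, "fingers": 0.3}, {"x": 0, "y": 0, "z": 0, "yaw": 0, "fingers": 0.5}, {"x": 0, "y": 0, "z": 0, "yaw": 0, "fingers": 0.6}, {"x": 0, "y": 0, "z": 0, "yaw": 0, "fingers": 0.8}, {"x": 0, "y": 0, "z": 0, "yaw": 0, "fingers": 0.8}]' --force 30

```text
time: 2.7
eef_pos: [0.518, 0.2917, 0.0123]
tcp_rot: [0.953, 0.304, 0.002, -0.0]
contact_force: [-0.9, 0.2, 6.2]
opening: 0.453
finger_force: 30.8
```

Request:
move_arm --plan '[{"x": 0, "y": 0, "z": -0.01, "yaw": 0, "fingers": 0.8}, {"x": 0, "y": 0, "z": -0.04, "yaw": 0, "fingers": 0.8}, {"x": 0, "y": 0, "z": -0.08, "yaw": 0, "fingers": 0.8}, {"x": 0, "y": 0, "z": -0.12, "yaw": 0, "fingers": 0.8}, {"x": 0, "y": 0, "z": -0.145, "yaw": 0, "fingers": 0.8}]'

```text
time: 3.2
eef_pos: [0.5173, 0.2913, 0.1585]
tcp_rot: [0.953, 0.304, 0.002, 0.0]
contact_force: [1.1, 0.4, -1.7]
opening: 0.455
finger_force: 31.0
```

```bash
python3 -c "
from h import *
shift((.531,-.032,.155))"
```

```text
t 3.2 tcp [0.5173 0.2913 0.1585] phi -54.6 tilt [ 0.003  0.001 -1.   ] open 0.455 q6 1.3 F [ 1.1  0.4 -1.7] M [-0.03 -0.05  0.03]
 shift [-0.1761  0.2714  0.0033] yaw None
```

Request:
move_arm --plan '[{"x": -0.015, "y": 0.023, "z": 0, "yaw": 0, "fingers": 0.8}, {"x": -0.04, "y": 0.06, "z": 0, "yaw": 0, "fingers": 0.8}, {"x": -0.065, "y": 0.1, "z": 0, "yaw": 0, "fingers": 0.8}, {"x": -0.09, "y": 0.138, "z": 0, "yaw": 0, "fingers": 0.8}, {"x": -0.11, "y": 0.17, "z": 0, "yaw": 0, "fingers": 0.8}]'

```text
time: 3.7
eef_pos: [0.5243, 0.0867, 0.1548]
tcp_rot: [0.953, 0.304, -0.001, -0.0]
contact_force: [0.6, 0.2, -3.2]
opening: 0.455
finger_force: 31.0
```

Request:
move_arm --plan '[{"x": -0.02, "y": 0.03, "z": 0, "yaw": 0, "fingers": 0.8}, {"x": -0.04, "y": 0.061, "z": 0, "yaw": 0, "fingers": 0.8}, {"x": -0.057, "y": 0.088, "z": 0, "yaw": 0, "fingers": 0.8}, {"x": -0.066, "y": 0.101, "z": 0, "yaw": 0, "fingers": 0.8}, {"x": -0.066, "y": 0.101, "z": 0, "yaw": 0, "fingers": 0.8}]'

```text
time: 4.2
eef_pos: [0.5297, -0.0333, 0.155]
tcp_rot: [0.953, 0.303, -0.0, -0.0]
contact_force: [0.8, 0.3, -1.7]
opening: 0.457
finger_force: 31.0
```

```bash
python3 -c "
from h import *
shift((.531,-.032,.155))
L=[]
for n,z in(('scene',.16),('top',.16)):
    im=cv2.cvtColor(ctrl.read_camera(n),cv2.COLOR_RGB2BGR);cv2.imwrite('pics/%s2.png'%n,im)
    print(n,[tuple(np.round(proj(n,(.531,-.032,h)),1)) for h in(.075,.119,.146,.186)])
    L.append(cv2.resize(im[150:230,215:295],(400,400),interpolation=cv2.INTER_CUBIC))
    for b in blobs(cv2.cvtColor(im,cv2.COLOR_BGR2HSV),(10,90,50),(26,255,255),10): print(cv2.boundingRect(b))
cv2.imwrite('pics/c2.png',np.hstack(L))
"
```

```text
t 4.2 tcp [ 0.5297 -0.0333  0.155 ] phi -54.8 tilt [-0.001  0.    -1.   ] open 0.457 q6 0.7 F [ 0.8  0.3 -1.7] M [ 0.03  0.01 -0.03]
 shift [ 0.0018 -0.0003 -0.    ] yaw None
scene [(np.float64(258.3), np.float64(191.1)), (np.float64(258.3), np.float64(181.3)), (np.float64(258.2), np.float64(174.9)), (np.float64(258.2), np.float64(164.9))]
(379, 194, 14, 12)
(257, 160, 8, 18)
top [(np.float64(251.2), np.float64(192.0)), (np.float64(251.0), np.float64(189.0)), (np.float64(250.8), np.float64(187.0)), (np.float64(250.6), np.float64(183.9))]
(263, 189, 4, 18)
(214, 183, 7, 17)
(224, 180, 11, 9)
(151, 153, 12, 11)
(230, 149, 38, 26)
```

View pics/c2.png

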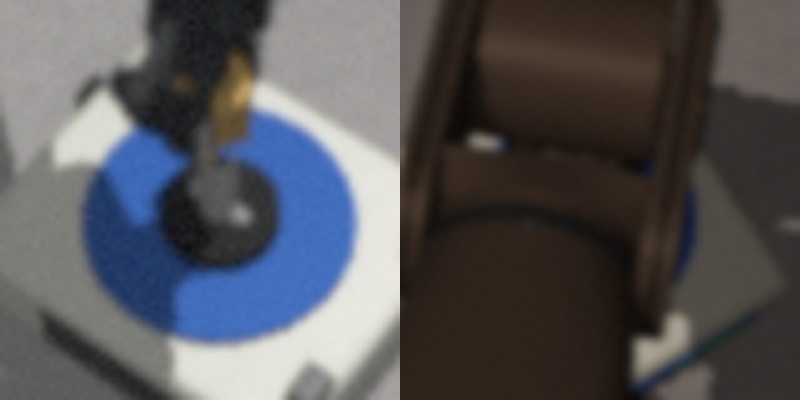

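The scene crop shows the sleeve held above the spindle, with its lower-right corner at about (265,178) and a finger hiding its left side. The arm hides everything in the top view. I'll measure the sleeve's right edge to sub-pixel accuracy.

```bash
python3 -c "
from h import *
im=cv2.imread('pics/scene2.png'); 
f=im[:,:,2].astype(float)-im[:,:,0]  # R-B
for v in range(166,180):
    r=f[v,255:272]; print(v,r.astype(int))
m=ctrl.camera_model('scene');T=m['cam_to_world']
R=Rt.from_quat(ctrl.get_state()['tcp_rot']).as_matrix()
for h in(.15,.165):
    c=T[:3,:3].T@(np.array((.531,-.032,h))-T[:3,3]); print(h,'px/mm',435.47/-c[2]/1000)
    print(proj('scene',ctrl.get_state()['eef_pos']*[1,1,0]+[0,0,h]))
    # true right silhouette of a cylinder r 20 on axis
    a=np.linspace(0,6.28,400); P=[proj('scene',(.531+.02*np.cos(t),-.032+.02*np.sin(t),h)) for t in a]; print(np.max(P,0),np.min(P,0))
"
```

```text
166 [-3 -4  5 15 29 43 50 65 80 76 42 14  9  8  6  7  6]
167 [-2  0  9 28 38 47 57 75 88 76 39 16 10  9  9  7  6]
168 [-1 -1 20 35 47 53 64 80 89 68 33 15  9  7  9  8  8]
169 [-3  4 25 43 51 55 71 85 88 56 26 15  7  7  6  6 10]
170 [-4 10 28 45 53 56 68 80 72 40 14  5  2  3  4  6  7]
171 [  3   9  29  46  53  54  59  68  58  20  -9 -17 -18 -10  -5   0   4]
172 [  2   9  28  44  54  49  52  54  42   2 -40 -59 -56 -47 -36 -23  -9]
173 [  2   6  25  40  48  46  47  46  35 -12 -66 -96 -99 -88 -77 -61 -41]
174 [  -1    2   20   38   44   45   45   44   32  -19  -74 -110 -119 -115
 -111 -100  -82]
175 [   0    4   15   34   43   45   44   42   29  -24  -82 -113 -123 -120
 -121 -118 -113]
176 [   0    1   14   35   44   44   41   36   18  -29  -85 -115 -122 -120
 -122 -122 -120]
177 [   0    2   12   31   35   29   18    6   -8  -49  -92 -115 -123 -122
 -121 -123 -123]
178 [   0    1   11   17    7   -7  -28  -42  -57  -76 -103 -118 -122 -119
 -122 -120 -122]
179 [   3    4    7   -6  -28  -49  -66  -87  -97 -109 -116 -121 -122 -123
 -124 -120 -121]
0.15 px/mm 0.4390279740327417
(np.float64(258.27486318340664), np.float64(173.36583726184395))
[267.01634121 181.3229372 ] [249.45414537 166.69038922]
0.165 px/mm 0.4447777109978637
(np.float64(258.2645673533651), np.float64(169.6613763081402))
[267.12054912 177.68106068] [249.3283264 162.9352689]
```

Request:
move_arm --plan '[{"x": 0, "y": 0, "z": 0, "yaw": -0.12, "fingers": 0.8}, {"x": 0, "y": 0, "z": 0, "yaw": -0.24, "fingers": 0.8}, {"x": 0, "y": 0, "z": 0, "yaw": -0.36, "fingers": 0.8}, {"x": 0, "y": 0, "z": 0, "yaw": -0.48, "fingers": 0.8}, {"x": 0, "y": 0, "z": 0, "yaw": -0.5, "fingers": 0.8}]'

```text
time: 4.8
eef_pos: [0.5299, -0.0301, 0.1551]
tcp_rot: [0.847, 0.532, -0.0, -0.0]
contact_force: [0.4, -0.5, -2.8]
opening: 0.459
finger_force: 31.1
```

```bash
python3 -c "
from h import *
shift((.531,-.032,.155))
im=cv2.cvtColor(ctrl.read_camera('scene'),cv2.COLOR_RGB2BGR);cv2.imwrite('pics/scene3.png',im)
cv2.imwrite('pics/c3.png',cv2.resize(im[150:220,220:300],(800,600),interpolation=cv2.INTER_CUBIC))
f=im[:,:,2].astype(int)-im[:,:,0]
for v in range(162,180,2): print(v,f[v,240:272])
"
```

```text
t 4.8 tcp [ 0.5299 -0.0301  0.1551] phi -25.8 tilt [-0.001  0.001 -1.   ] open 0.459 q6 0.2 F [ 0.4 -0.5 -2.8] M [-0.    0.    0.03]
 shift [-0.0012  0.0018  0.0001] yaw None
162 [ 8  8 10  8  7  8  8  8 12 15 15 13  5 -3 -1 -5 -4  0 -2 -3 -2 -2 -4 -1
 -2  0  0  1  3  4  5  5]
164 [11  9  8  8  8  7  7  9 17 22 28 21 11 -1 -5 -5 -2 -1 -3 -4  0 -3  0 -1
 -1  4  3  5  4  5  5  4]
166 [ 6  7  7  7  7  7  8 14 20 31 44 42 28 10  2  0 -3  1 -1 -1 -4  0 -1  8
 32 40 26 12  7  6  7  6]
168 [ 8  6  8  8  7  7  8 14 18 28 46 50 43 22  5 -1 -2 -1 -1 -1 -3 -4 -1  7
 38 48 30 16 10 11 10  8]
170 [ 9  8  8  8  7  6  8 11 13 21 36 43 31 14  1 -4  0 -3 -2 -1 -2 -3 -2  0
  8 13 14  8  5  4  5  7]
172 [  8   7   7   5   5   1  -9 -18 -16   1  28  38  34  16   5  -1  -1  -2
  -2  -4  -2  -2  -3   0   4  -7 -32 -45 -41 -34 -21 -10]
174 [   5    0  -11  -26  -43  -63  -84  -91  -71  -23   24   39   38   21
    8   -3   -2   -2    0   -1    1   -2   -2   -4   -1  -19  -61  -97
 -111 -111 -100  -81]
176 [ -31  -57  -80 -102 -114 -118 -122 -114  -89  -39   13   35   32   17
    2    2   -5   -2   -2    0   -2   -3   -5  -14  -42  -76 -103 -115
 -121 -121 -123 -121]
178 [-101 -114 -120 -120 -122 -122 -122 -120 -108  -76  -29    3   -2  -15
  -18   -7   -1   -2   -5   -5   -1   -2  -11  -31  -68 -101 -116 -120
 -123 -122 -121 -121]
```

View pics/c3.png

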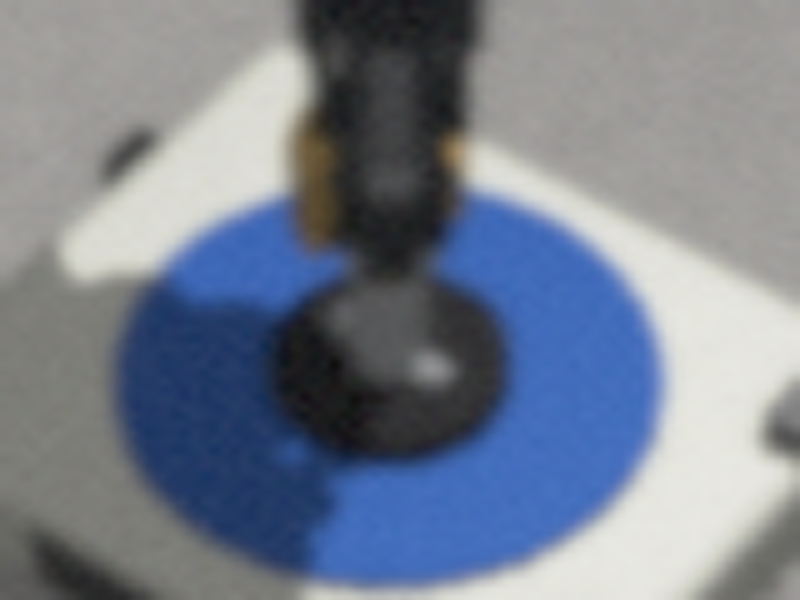

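The picture shows both sleeve edges beside the front finger, at columns 249.1 and 266.0, so the centre is at 257.5. The spindle axis is at 258.2, so the sleeve has to move about 1.7 mm along tool x and 1.5 mm along tool y. After that I'll go down gently.

Request:
move_arm --plan '[{"x": 0.0017, "y": 0.0015, "z": 0.008, "yaw": 0, "fingers": 0.8}, {"x": 0.0017, "y": 0.0015, "z": 0.014, "yaw": 0, "fingers": 0.8}, {"x": 0.0017, "y": 0.0015, "z": 0.019, "yaw": 0, "fingers": 0.8}, {"x": 0.0017, "y": 0.0015, "z": 0.022, "yaw": 0, "fingers": 0.8}, {"x": 0.0017, "y": 0.0015, "z": 0.024, "yaw": 0, "fingers": 0.8}]'

```text
time: 5.35
eef_pos: [0.532, -0.0309, 0.1306]
tcp_rot: [0.848, 0.53, -0.0, -0.0]
contact_force: [-0.4, -0.8, -3.1]
opening: 0.45
finger_force: 31.1
```

Request:
move_arm --plan '[{"x": 0, "y": 0, "z": 0.0015, "yaw": 0, "fingers": 0.8}, {"x": 0, "y": 0, "z": 0.003, "yaw": 0, "fingers": 0.8}, {"x": 0, "y": 0, "z": 0.0045, "yaw": 0, "fingers": 0.8}, {"x": 0, "y": 0, "z": 0.006, "yaw": 0, "fingers": 0.8}, {"x": 0, "y": 0, "z": 0.006, "yaw": 0, "fingers": 0.8}]'

```text
time: 5.85
eef_pos: [0.5327, -0.0302, 0.1254]
tcp_rot: [0.848, 0.53, 0.001, -0.0]
contact_force: [2.0, 3.8, -2.0]
opening: 0.456
finger_force: 31.2
```

```bash
python3 -c "
from h import *
shift((.531,-.032,.1))"
```

```text
t 5.85 tcp [ 0.5327 -0.0302  0.1254] phi -26.0 tilt [ 0.001  0.001 -1.   ] open 0.456 q6 0.2 F [ 2.   3.8 -2. ] M [ 0.69 -0.38 -0.06]
 shift [-0.0024 -0.0008  0.0254] yaw None
```

Request:
move_arm --plan '[{"x": 0.0015, "y": 0, "z": 0.001, "yaw": 0, "fingers": 0.8}, {"x": 0.002, "y": 0, "z": 0.003, "yaw": 0, "fingers": 0.8}, {"x": 0.002, "y": 0, "z": 0.005, "yaw": 0, "fingers": 0.8}, {"x": 0.002, "y": 0, "z": 0.007, "yaw": 0, "fingers": 0.8}, {"x": 0.002, "y": 0, "z": 0.008, "yaw": 0, "fingers": 0.8}]'

```text
time: 6.35
eef_pos: [0.5328, -0.0292, 0.1168]
tcp_rot: [0.848, 0.53, -0.0, -0.0]
contact_force: [-0.3, 0.8, -1.4]
opening: 0.45
finger_force: 31.1
```

```bash
python3 -c "
from h import *
shift((.531,-.032,.1))"
```

```text
t 6.35 tcp [ 0.5328 -0.0292  0.1168] phi -26.0 tilt [-0.001 -0.    -1.   ] open 0.45 q6 0.21 F [-0.3  0.8 -1.4] M [ 0.04 -0.03  0.03]
 shift [-0.0033 -0.0004  0.0168] yaw None
```

Request:
move_arm --plan '[{"x": 0, "y": 0, "z": 0.005, "yaw": 0, "fingers": 0.8}, {"x": 0, "y": 0, "z": 0.01, "yaw": 0, "fingers": 0.8}, {"x": 0, "y": 0, "z": 0.014, "yaw": 0, "fingers": 0.8}, {"x": 0, "y": 0, "z": 0.017, "yaw": 0, "fingers": 0.8}, {"x": 0, "y": 0, "z": 0.019, "yaw": 0, "fingers": 0.8}]'

```text
time: 6.85
eef_pos: [0.533, -0.0291, 0.0978]
tcp_rot: [0.848, 0.53, -0.0, -0.0]
contact_force: [-1.4, -0.5, -2.1]
opening: 0.454
finger_force: 31.1
```

Request:
move_arm --plan '[{"x": 0, "y": 0, "z": 0.001, "yaw": 0, "fingers": 0.8}, {"x": 0, "y": 0, "z": 0.002, "yaw": 0, "fingers": 0.8}, {"x": 0, "y": 0, "z": 0.003, "yaw": 0, "fingers": 0.8}, {"x": 0, "y": 0, "z": 0.004, "yaw": 0, "fingers": 0.8}, {"x": 0, "y": 0, "z": 0.004, "yaw": 0, "fingers": 0.8}]'

```text
time: 7.35
eef_pos: [0.5332, -0.029, 0.0949]
tcp_rot: [0.848, 0.53, -0.0, -0.0]
contact_force: [-3.1, 1.8, 2.0]
opening: 0.456
finger_force: 31.4
```

```bash
python3 -c "
from h import *
shift((.531,-.032,.0873))"
```

```text
t 7.35 tcp [ 0.5332 -0.029   0.0949] phi -25.9 tilt [-0.  0. -1.] open 0.456 q6 0.21 F [-3.1  1.8  2. ] M [ 0.22  0.53 -0.  ]
 shift [-0.0036 -0.0006  0.0076] yaw None
```

Request:
move_arm --plan '[{"x": 0, "y": -0.001, "z": 0.0025, "yaw": 0.05, "fingers": 0.8}, {"x": 0, "y": -0.001, "z": 0.003, "yaw": 0.1, "fingers": 0.8}, {"x": 0, "y": -0.001, "z": 0.003, "yaw": 0.15, "fingers": 0.8}, {"x": 0, "y": -0.001, "z": 0.003, "yaw": 0.2, "fingers": 0.8}, {"x": 0, "y": -0.001, "z": 0.003, "yaw": 0.25, "fingers": 0.8}]'

```text
time: 7.85
eef_pos: [0.5326, -0.0289, 0.0913]
tcp_rot: [0.908, 0.42, 0.001, 0.001]
contact_force: [0.1, 0.6, -2.6]
opening: 0.455
finger_force: 31.1
```

```bash
python3 -c "
from h import *
shift((.531,-.032,.0873))"
```

```text
t 7.85 tcp [ 0.5326 -0.0289  0.0913] phi -40.4 tilt [ 0.001 -0.001 -1.   ] open 0.455 q6 0.46 F [ 0.1  0.6 -2.6] M [0.02 0.   0.03]
 shift [-0.0034  0.0008  0.004 ] yaw None
```

It dropped into the notches with no moment left. Now the rest of the way down.

Request:
move_arm --plan '[{"x": 0, "y": 0, "z": 0.001, "yaw": 0, "fingers": 0.8}, {"x": 0, "y": 0, "z": 0.002, "yaw": 0, "fingers": 0.8}, {"x": 0, "y": 0, "z": 0.0035, "yaw": 0, "fingers": 0.8}, {"x": 0, "y": 0, "z": 0.005, "yaw": 0, "fingers": 0.8}, {"x": 0, "y": 0, "z": 0.006, "yaw": 0, "fingers": 0.8}]'

```text
time: 8.35
eef_pos: [0.5324, -0.0288, 0.0872]
tcp_rot: [0.907, 0.421, -0.001, -0.0]
contact_force: [-6.8, 0.6, 12.5]
opening: 0.455
finger_force: 32.4
```

```bash
python3 -c "
from h import *
shift((.531,-.032,.0873))"
```

```text
t 8.35 tcp [ 0.5324 -0.0288  0.0872] phi -40.2 tilt [-0.001 -0.    -1.   ] open 0.455 q6 0.46 F [-6.8  0.6 12.5] M [ 0.08  1.19 -0.  ]
 shift [-0.0033  0.001  -0.0001] yaw None
```

It stops at TCP z 0.0872, the predicted home height, with 12.5 N. I'll relieve the force and release.

Request:
move_arm --plan '[{"x": 0, "y": -0.001, "z": -0.002, "yaw": 0, "fingers": 0.8}, {"x": 0, "y": -0.001, "z": -0.002, "yaw": 0, "fingers": 0.3}, {"x": 0, "y": -0.001, "z": -0.002, "yaw": 0, "fingers": 0}, {"x": 0, "y": -0.001, "z": -0.002, "yaw": 0, "fingers": 0}, {"x": 0, "y": -0.001, "z": -0.002, "yaw": 0, "fingers": 0}]'

```text
time: 8.85
eef_pos: [0.5316, -0.028, 0.0873]
tcp_rot: [0.907, 0.42, 0.0, 0.0]
contact_force: [-0.4, 0.3, -0.4]
opening: 1.0
finger_force: 0.0
```

Request:
move_arm --plan '[{"x": 0, "y": 0, "z": -0.01, "yaw": 0, "fingers": 0}, {"x": 0, "y": 0, "z": -0.03, "yaw": 0, "fingers": 0}, {"x": 0, "y": 0, "z": -0.06, "yaw": 0, "fingers": 0}, {"x": 0, "y": 0, "z": -0.1, "yaw": 0, "fingers": 0}, {"x": 0, "y": 0, "z": -0.14, "yaw": 0, "fingers": 0}]'

```text
time: 9.35
eef_pos: [0.5311, -0.0279, 0.2291]
tcp_rot: [0.907, 0.42, -0.0, -0.0]
contact_force: [0.5, -0.6, -0.0]
opening: 1.003
finger_force: 0.0
```

```bash
python3 -c "
from h import *
shift(None)
im=cv2.cvtColor(ctrl.read_camera('scene'),cv2.COLOR_RGB2BGR);cv2.imwrite('pics/scene4.png',im)
print('sleeve top centre home/on pin',proj('scene',(.5315,-.032,.115)),proj('scene',(.5315,-.032,.123)),'spindle top',proj('scene',(.5315,-.032,.119)))
cv2.imwrite('pics/c4.png',cv2.resize(im[150:220,220:300],(800,600),interpolation=cv2.INTER_CUBIC))"
```

```text
t 9.35 tcp [ 0.5311 -0.0279  0.2291] phi -40.3 tilt [-0.  0. -1.] open 1.003 q6 0.46 F [ 0.5 -0.6 -0. ] M [-0.03 -0.06 -0.01]
sleeve top centre home/on pin (np.float64(258.3521731410212), np.float64(182.36362677774673)) (np.float64(258.3473917296016), np.float64(180.51644175268245)) spindle top (np.float64(258.349790464088), np.float64(181.4431359928552))
```

View pics/c4.png

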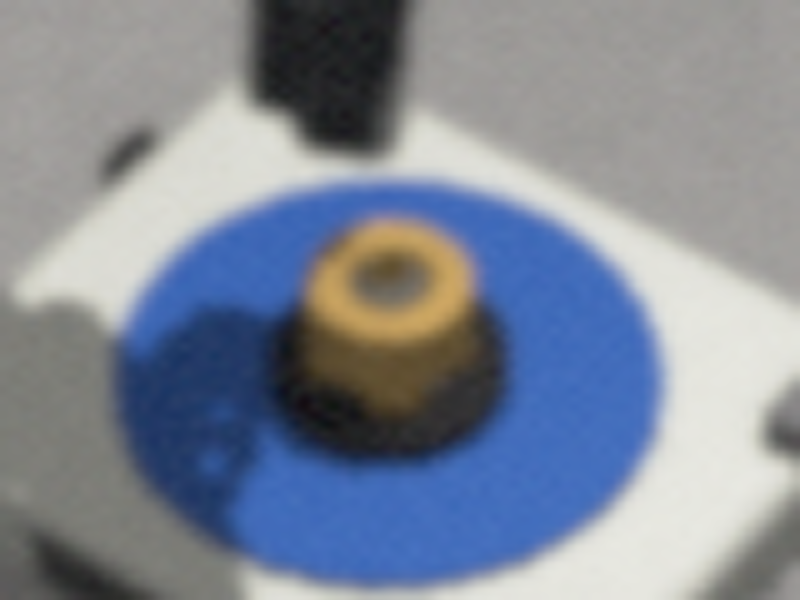

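The picture shows the sleeve upright on the boss. Its top ring is centred at about (258.7,182.5), which matches the predicted home position (258.4,182.4); resting on the pin it would be at row 180.5. The fingers are clear.

```bash
python3 -c "
from plant import ctrl
print(ctrl.sign_off())"
```

```text
the job is handed in; nothing more can be done
None
```

The brass sleeve is home on the shoulder with its notches over the cross-pin, released and with the gripper clear. The job was handed in at about 9.4 s, and no verdict was returned.

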